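# Seat the picture panel and screw its clamp home with the fingertips

### The job

At the calligrapher's stall, push the loose picture panel along its guides with a fingertip until it sits fully against the end stop of the clamping jig, then turn the loose wing screw clockwise with fingertip strokes on its wings until it stops and the panel is clamped. Only push: do not pinch or force the wing screw, do not lift or tip the panel, and leave the ink jar, brass paperweight, red pen case and eraser where they stand.

Things in the scene. Friction and masses are not known exactly. Their poses are not given: they have to be found in the camera images.
- jig: Wooden clamping jig, fixed. Origin on the table top; jig axes used below, z up. Base board x -75..85, y -170..100 mm, top at z 12. Two dark guide strips along y (-150..90), tops at z 20, inner faces at x -53 and 53 mm; the panel slides between them towards +y to the end stop. The wing screw's vertical axis is at x 18, y 40 mm; the space on its -x and both y sides is free above z 70.
- bracket_top (a point): Middle of the near top edge of the green bracket's upright (jig x 56, y 40, z 108 mm). Its flat near face is 38 mm from the screw axis, y 15..65: no room for a finger to pass the screw on that +x side, so stroke round the other side, lift, go back. Under the screw: boss 36 mm wide, top at z 70 mm, on an arm from the upright, underside at z 50.
- end_stop (a point): Middle of the face of the end stop (jig x 0, y 80, z 19 mm), the face that the panel must meet. The stop's top is at z 26 mm.
- panel: Loose wooden picture panel with an ink drawing, 100 (x) by 160 (y) by 14 mm, about 0.16 kg, flat on the jig's base board between the guides (3 mm play each side). Origin at the centre of its underside, axes nearly the jig's. Starts drawn out 55 to 80 mm to jig -y. Fully home its origin is at jig x 0, y 0, z 12 mm, its top at z 26; it passes under the raised screw foot.
- panel_outer_edge (a point): Middle of the panel's outer edge face (panel y -80 mm, mid thickness), the one to push on, towards jig +y.
- panel_inner_edge (a point): Middle of the panel's inner edge face (panel y +80 mm), the one that meets the end stop.
- screw_top (a point): Centre of the top of the wing screw's hub, on its axis. Hub 22 mm in diameter, 28 mm high. Two opposite wings, 6 mm thick, reach from the hub to 34 mm from the axis; they span from 26 mm to 4 mm below this point. About 112 mm above the table when home, up to 6 mm more when loose. The point's x axis points along the red-tipped wing.
- red_wing (a point): Tip of the red-tipped wing (the other wing is dark), 34 mm from the axis at mid height of the wing, 15 mm below the hub's top. When the screw is fully home this wing points along jig +y, towards the end stop.
- thumbscrew (a joint): Angle of the wing screw, rad. Grows as it is turned clockwise seen from above (tightening); it starts between 0 and 2.0 and stops hard at 7.5 (fully home). It sinks 5 mm a turn. It turns with about 0.04 N m of friction (2 N on a wing) and stays where it is left. Pushing it with over 30 N counts as forcing.
- spindle: The sinking screw assembly: brass foot 18 mm in diameter under the wing screw, carrying the wing screw itself. Origin on the axis, at the foot's underside; it meets the panel's top (z 26 mm) when home.
- ink_jar: Bystander: amber ink jar, 44 mm in diameter, 50 mm high, loose, on the far side of the jig. Origin at the centre of its underside.
- paperweight: Bystander: brass paperweight with a knob, 48 mm in diameter, 32 mm high, loose, beyond the end stop. Origin at the centre of its underside.
- pen_case: Bystander: red pen case, 36 by 150 (y) by 22 mm, loose, on the robot's side of the jig. Origin at the centre of its underside.
- eraser: Bystander: white eraser, 24 by 50 by 16 mm, loose, on the far side of the jig. Origin at the centre of its underside.
There are look-alikes about, which are no part of the job. What is meant by the panel is not purple, and is the smaller of those in its own colour.

How it is judged:
On the way, in this order (a step that is already met when the one before it is completed fails the run):
1. the panel is pushed fully against the end stop, within 3 mm, while the screw is still loose (y of panel_inner_edge in the frame of jig above 0.077 m and value of joint thumbscrew below 6.8 rad), for 0.1 s.
2. the wing screw is turned home onto the seated panel (y of panel_inner_edge in the frame of jig above 0.076 m and value of joint thumbscrew above 7.3 rad), for 0.1 s.
At the end, for the whole second after the job is handed in: The panel lies flat and at rest within 4 mm of the end stop, the wing screw is within 0.2 rad of its hard stop (7.5 rad), and its foot presses on the panel (all of step 2 and z of panel in the frame of jig below 0.015 m and angle between panel's own z axis and vertical below 0.05 rad and linear speed of panel below 0.01 m/s and contact force between spindle and panel above 0.2 N); the robot touches nothing.
It fails at once if the panel is lifted or tipped (z of panel in the frame of jig above 0.02 m or angle between panel's own z axis and vertical above 0.12 rad).
It fails at once if the wing screw is pinched or forced (more than 30 N from the fingers) (contact force between the fingers and spindle above 30 N).
It fails at once if the ink jar, paperweight, pen case or eraser is disturbed (moved more than 15 mm) (distance of any of ink_jar, paperweight, pen_case, eraser from where it was at the start of the episode above 0.015 m).
It also fails if it takes over 58 s, if anything falls off the work surface, if the arm or the gripper's body presses on something with over 40 N, if the wrist force passes 120 N, or if a joint passes its speed limit or range.

### The arm

A 7-joint arm with a two-finger parallel gripper is mounted at the origin on the work surface. World frame = base frame: x ahead of the robot, y to its left, z up, the work surface at z = 0. Lengths are in m, angles in rad, forces in N, time in s.
With the tool pointing down it reaches from about 0.425 to 0.95 m from the base axis. Payload 4.7 kg.
Tool frame: the origin (TCP) lies at the very end of the fingers, on their centre line; the grasp point (between the pads) lies 19 mm behind it (arm.grip_point_offset is the distance from the TCP to the grasp point, in m); z points along the fingers, y is the line along which they close (so a half turn about z gives the same grasp; the last joint's range is limited). The gripper opens to 85 mm and grips with 20 to 120 N. Pads are 22 mm wide; open, the fingers measure 114 mm over their backs; the gripper's body (76 mm by 85 mm) begins 54 mm behind the grasp point. The pads swing forward as they close: fully open they stand 13 mm farther back than shut.
Start: joints at [1.122, 0.469, -0.049, 1.532, 0.024, 1.141, -0.082], TCP at [0.275, -0.616, 0.206] pointing down, gripper open.
Joint ranges: [-2.59, 2.59], [-0.33, 1.99], [-1.39, 1.29], [0.1, 2.45], [-1.04, 4.18], [0.21, 1.99], [-2.66, 2.66]. Speed limits (rad/s): [2.57, 2.57, 3.14, 3.14, 3.14, 3.14, 3.14].

### API

Orientations are given as [roll, pitch, yaw] about the fixed x, y, z axes, in that order (R = Rz(yaw) Ry(pitch) Rx(roll)).
In Python, from workcell import arm gives the robot as it stands.
- The arm moves only by the shell command python3 -m pendant 'ROWS'. ROWS is JSON, a list of rows, each a list of 7 numbers: the turn, a rotation vector about the tool's x, y, z in rad, then the shift along the tool's x, y, z in mm, then the finger opening in mm, from 0 to 85.4. A call has exactly 8 rows; each row is the pose to reach, as a shift and turn from the pose commanded when the call began, along the tool's axes at that moment; what a row does not reach only later rows make up. A row lasts 1/12 s, in which the tool goes at most 41.7 mm and 7.16 degrees, less where a joint would pass 70% of its speed; a pose out of reach is approached as far as the arm can. A call with a gripper value outside its range is refused whole. The fingers move at their own pace and stop on an object; the grip force is fixed at half the most. Time passes only in rows, so rows that repeat a pose let the fingers close, or fill a call up. It gives the time, the measured TCP pose, the force, the opening and the grip force at its end, in the units of the state.
- arm.observe(): the state, without advancing time (a new reading comes with each control period).
- arm.get_image(name): name is "scene" or "top" or "wrist"; returns the picture (400x640x3 uint8, blue, green, red); there is no depth.
- arm.camera_info(name): a dict with "mtx" (3x3 intrinsics, pixels), "xyz" and "rotation" of the camera in the world; the wrist camera has in their place "T_tool_cam" (4x4, takes a point from camera to tool coordinates, whose origin is the TCP and whose axes are the flange's). Camera axes: x right, y down, z forward; pixel columns grow to the right and rows downward; lengths in m; the calibration is good to about 2 mm. A picture is of the moment at which its call begins: read the wrist's pose just before it. camera_info takes no time and is no camera call.
- arm.job_done(): hands the job in; it is judged then, once.
The state is a dict: "time": time; "joints": joint angles; "dq": joint speeds; "joint_efforts": joint torques, N m; "tool_pos": TCP position; "orientation": TCP orientation; "ft_force": force on the tool from outside, world axes, zero at the start; "moment": the same for the moment, N m; "width": finger opening in m; "finger_force": force on a finger pad.
Only numpy, scipy, OpenCV 4.12 (cv2) and the standard library are available. Lean on these libraries where they do the work, as an engineer would, in place of code of your own. Each camera call takes 0.05 s, during which the arm holds its last target. There are 200 camera calls.

## Working session

There is one attempt and no reset: what is moved stays moved. The work goes in short steps, Python scripts to look and compute and a shell command to move; the robot and the scene stay as the last step left them, time stands still between calls to the robot, and variables do not carry over. Pictures are saved under pics/ and viewed, at most 10 in all, crops included, and the job is handed in when it is done.

```bash
mkdir -p pics; python3 - <<'E'
from workcell import arm
import cv2
for n in("scene","top"):
    cv2.imwrite(f"pics/{n}0.png",arm.get_image(n)); c=arm.camera_info(n); print(n,c)
print(arm.camera_info("wrist"));s=arm.observe();print(s)
E
```

```text
scene {'mtx': array([[392.85535009,   0.        , 323.28913736],
       [  0.        , 392.85535009, 199.18664454],
       [  0.        ,   0.        ,   1.        ]]), 'xyz': array([0.88491435, 0.42525416, 0.77735742]), 'rotation': array([-2.46001443, -0.00368647,  2.48266965])}
top {'mtx': array([[402.40021216,   0.        , 312.27374947],
       [  0.        , 402.40021216, 204.47583109],
       [  0.        ,   0.        ,   1.        ]]), 'xyz': array([ 0.45446373, -0.0181428 ,  1.13450005]), 'rotation': array([-3.06667055,  0.01380294, -1.58587258])}
{'mtx': array([[285.95247442,   0.        , 320.26511007],
       [  0.        , 285.95247442, 200.92333698],
       [  0.        ,   0.        ,   1.        ]]), 'T_tool_cam': array([[-5.05359513e-05, -9.56494087e-01, -2.91751707e-01,
         7.31947803e-02],
       [ 9.99999254e-01, -4.04409735e-04,  1.15262259e-03,
        -1.32694418e-03],
       [-1.22046392e-03, -2.91751431e-01,  9.56493394e-01,
        -1.67931240e-01],
       [ 0.00000000e+00,  0.00000000e+00,  0.00000000e+00,
         1.00000000e+00]])}
{'time': 0.1, 'joints': array([ 1.12213635,  0.46939422, -0.0485727 ,  1.53359257,  0.02409579,
        1.14099963, -0.08226041]), 'dq': array([ 0.00035364, -0.0013605 ,  0.00028357, -0.00209478, -0.00113988,
       -0.00016691, -0.00262999]), 'joint_efforts': array([ 7.82130282e-04, -5.11512244e+01, -4.68947855e-02, -2.38391393e+01,
        1.07331379e-02,  4.38745701e-03,  3.34472963e-05]), 'tool_pos': array([ 0.27485346, -0.61587202,  0.20503613]), 'orientation': array([-3.13978554e+00,  6.96557498e-05,  4.19807437e-01]), 'ft_force': array([0.5336484 , 0.35709699, 0.05334084]), 'moment': array([0.00868775, 0.00919205, 0.03604543]), 'finger_force': 0.0, 'width': 0.08539386985400352}
```

View pics/top0.png

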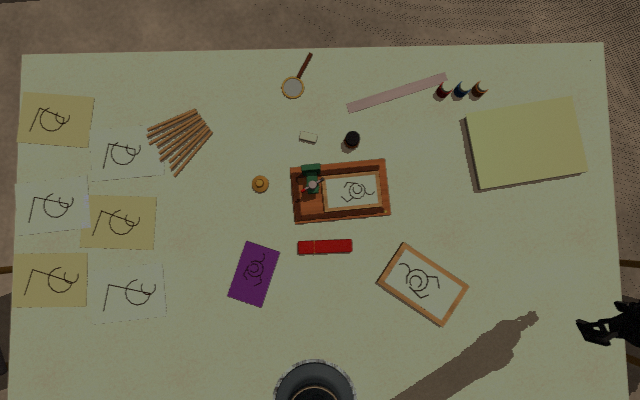

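View pics/scene0.png

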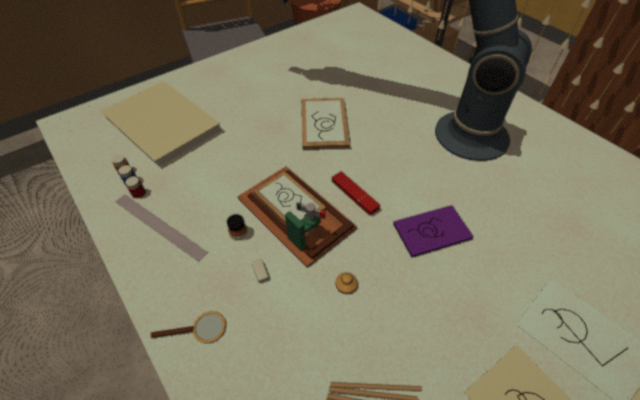

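The top view shows three candidates: a purple board at (254,273), a large wooden-framed drawing at (422,284), and a smaller wooden-framed drawing in the jig at (352,190). The panel is the one in the jig: it isn't purple and it's the smaller of the two wooden ones. Next I'll confirm this in an enlarged crop.

```bash
python3 - <<'E'
import cv2
a=cv2.imread("pics/top0.png")[120:260,230:410]; b=cv2.resize(a,None,fx=4.2,fy=4.2,interpolation=cv2.INTER_CUBIC);cv2.imwrite("pics/c1.png",b)
E
```

```text
(no output)
```

View pics/c1.png

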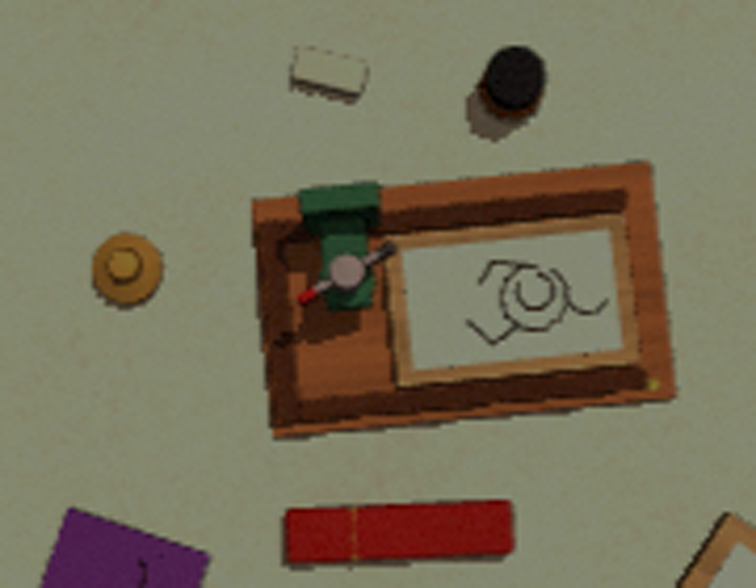

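```bash
cat > h.py <<'E'
import numpy as np
from scipy.spatial.transform import Rotation as R
from workcell import arm
def bp(cam,px,z):
    c=arm.camera_info(cam); r=R.from_euler('xyz',c['rotation']).as_matrix()
    d=r@np.linalg.inv(c['mtx'])@np.array([*px,1.]); return c['xyz']+d*(z-c['xyz'][2])/d[2]
def fit(a,b): # 2D rigid a->b
    a=np.array(a);b=np.array(b);ca,cb=a.mean(0),b.mean(0);A,B=a-ca,b-cb
    t=np.arctan2((A[:,0]*B[:,1]-A[:,1]*B[:,0]).sum(),(A*B).sum());M=np.array([[np.cos(t),-np.sin(t)],[np.sin(t),np.cos(t)]])
    return t,M,cb-M@ca
E
python3 - <<'E'
from h import *
u=lambda p:(230+(p[0]+.5)/4.2-.5,120+(p[1]+.5)/4.2-.5)
w=lambda p,z:bp("top",u(p),z)[:2]
J=[(.085,.1),(.085,-.17),(-.075,-.17),(-.075,.1)]
P=[w(p,.012) for p in [(253,199),(650,163),(676,398),(275,438)]]
t,M,o=fit(J,P);print("jig yaw",t,o,"res",(np.array(J)@M.T+o-P)*1e3)
j=lambda p,z:M.T@(w(p,z)-o)*1e3
print("panel",[j(p,.026).round(1) for p in [(385,238),(622,213),(638,362),(398,385)]])
for z in(.112,.117): print("screw",j((347,271),z),"red",j((305,298),z-.015),"dark",j((392,250),z-.015))
for x in[(18,40),(0,-200),(0,80)]: print(x,M@(np.array(x)/1e3)+o)
for p,z in [((126,265),.032),((515,78),.05)]: print(j(p,z))
print([j(p,.022).round() for p in[(287,510),(510,502),(513,550)]])
E
```

```text
jig yaw 0.07921524403157298 [ 0.56843035 -0.04748027] res [[-0.67011223  1.2482723 ]
 [ 0.96853959 -1.37924203]
 [-0.66190203 -1.32904644]
 [ 0.36347467  1.46001618]]
panel [array([48.8, 13.4]), array([  50.3, -144. ]), array([ -48.8, -144. ]), array([-48.9,  14.2])]
screw [18.39614844 40.26847591] red [ 6.07762535 67.69491162] dark [30.64380492 11.36670403]
screw [17.76199767 40.2586737 ] red [ 5.5120094  67.55307555] dark [29.95979775 11.49632918]
(18, 40) [ 0.58320861 -0.00618132]
(0, -200) [ 0.58425684 -0.24685309]
(0, 80) [0.56209976 0.03226886]
[ 46.44635079 184.83454213]
[141.63370377 -80.33675567]
[array([-124.,   94.]), array([-132.,  -52.]), array([-163.,  -50.])]
```

The crop confirms it: the wooden panel in the jig spans crop x 385–638 and is drawn out about 66 mm. The red wing tip at (305,298) gives a screw angle of about 0.80 rad. Next I'll work out the approach.

```bash
cat >> h.py <<'E'
YAW=0.0792;O=np.array([.56843,-.04748])
def jw(x,y,z): # jig mm -> world m
    c,s=np.cos(YAW),np.sin(YAW); return np.array([O[0]+(c*x-s*y)/1e3,O[1]+(s*x+c*y)/1e3,z/1e3])
def wj(p):
    c,s=np.cos(YAW),np.sin(YAW); d=(p[:2]-O)*1e3; return np.array([c*d[0]+s*d[1],-s*d[0]+c*d[1],p[2]*1e3])
def show(*pts):
    s=arm.observe(); r=R.from_euler('xyz',s['orientation'])
    print("t",s['time'],"jig",wj(s['tool_pos']).round(1),"rpy",s['orientation'].round(3),"F",s['ft_force'].round(1),"w",s['width'].round(4))
    for p in pts: print(p,(r.inv().apply(jw(*p)-s['tool_pos'])*1e3).round(1))
E
python3 - <<'E'
from h import *
show((0,-188,150),(0,-188,60))
s=arm.observe();r=R.from_euler('xyz',s['orientation']);print((r.inv()*R.from_euler('xyz',[np.pi,0,YAW])).as_rotvec())
E
```

```text
Traceback (most recent call last):
  File "h.py", line 18, in show
    print("t",s['time'],"jig",wj(s['tool_pos']).round(1),"rpy",s['orientation'].round(3),"F",s['ft_force'].round(1),"w",s['width'].round(4))
                                                                                                                        ^^^^^^^^^^^^^^^^
AttributeError: 'float' object has no attribute 'round'
```

```bash
sed -i "s/s\['width'\].round(4)/s['width']/" h.py
python3 - <<'E'
from h import *
show((0,-188,150),(0,-188,60))
s=arm.observe();r=R.from_euler('xyz',s['orientation']);print((r.inv()*R.from_euler('xyz',[np.pi,0,YAW])).as_rotvec())
E
```

```text
t 0.1 jig [-337.6 -543.4  205. ] rpy [-3.14  0.    0.42] F [0.5 0.4 0.1] w 0.08539386985400352
(0, -188, 150) [ 437.  -222.1   55.4]
(0, -188, 60) [ 437.  -221.9  145.4]
[-0.00177774  0.00037674  0.34060728]
```

```bash
python3 -m pendant '[[0,0,0.34,437,-222,55,0],[0,0,0.34,437,-222,55,0],[0,0,0.34,437,-222,55,0],[0,0,0.34,437,-222,55,0],[0,0,0.34,437,-222,55,0],[0,0,0.34,437,-222,55,0],[0,0,0.34,437,-222,55,0],[0,0,0.34,437,-222,55,0]]'
python3 -c "
from h import *
show((0,-188,150),(0,-188,40))"
```

```text
time: 0.77
tool_pos: [0.4844, -0.3571, 0.1684]
orientation: [-3.141, 0.0, 0.08]
ft_force: [0.8, 0.2, -0.2]
width: -0.0002
finger_force: 0.0
t 0.7667 jig [-108.3 -302.   168.4] rpy [-3.141  0.     0.08 ] F [ 0.8  0.2 -0.2] w -0.0002496415787602475
(0, -188, 150) [ 108.4 -114.    18.4]
(0, -188, 40) [ 108.4 -114.   128.4]
```

```bash
python3 -m pendant '[[0,0,0,36,-38,6,0],[0,0,0,72,-76,12,0],[0,0,0,108,-114,18,0],[0,0,0,108,-114,58,0],[0,0,0,108,-114,98,0],[0,0,0,108,-114,108,0],[0,0,0,108,-114,108,0],[0,0,0,108,-114,108,0]]'
python3 - <<'E'
from h import *
import cv2
show((0,-188,16))
s=arm.observe(); im=arm.get_image("wrist"); cv2.imwrite("pics/w1.png",im)
c=arm.camera_info("wrist");T=c["T_tool_cam"];r=R.from_euler('xyz',s['orientation']).as_matrix()
def prj(p):
    q=T[:3,:3].T@(r.T@(p-s['tool_pos'])-T[:3,3]); q=c['mtx']@q; return (q[:2]/q[2]).round(0)
for p in[(0,-146,26),(50,-146,26),(-50,-146,26),(85,-170,12),(-75,-170,12)]:print(p,prj(jw(*p)))
E
```

```text
time: 1.43
tool_pos: [0.5814, -0.2366, 0.0598]
orientation: [-3.141, 0.003, 0.08]
ft_force: [0.2, -0.4, 0.5]
width: 0.0001
finger_force: 0.0
t 1.4333 jig [  -2.  -189.6   59.8] rpy [-3.141e+00  3.000e-03  8.000e-02] F [ 0.2 -0.4  0.5] w 5.9112238148569135e-05
(0, -188, 16) [ 2.2 -1.6 43.8]
(0, -146, 26) [263. 213.]
(50, -146, 26) [259. 145.]
(-50, -146, 26) [266. 272.]
(85, -170, 12) [294.  93.]
(-75, -170, 12) [298. 289.]
```

View pics/w1.png

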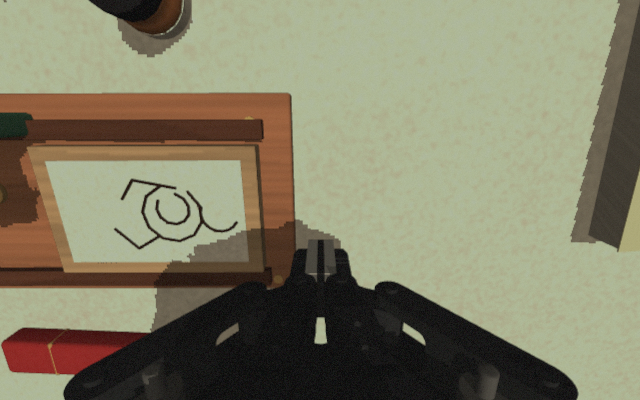

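The wrist view shows the panel's outer edge at x≈260 and the closed fingertips at (320,255), which matches the prediction. Next I'll lower and push.

```bash
python3 -m pendant '[[0,0,0,2,0,30,0],[0,0,0,2,0,43,0],[0,0,0,2,0,43,0],[0,0,0,2,-8,43,0],[0,0,0,2,-14,43,0],[0,0,0,2,-20,43,0],[0,0,0,2,-26,43,0],[0,0,0,2,-32,43,0]]'
python3 -c "
from h import *
show((0,-105,17))"
```

```text
time: 2.15
tool_pos: [0.5822, -0.2038, 0.0188]
orientation: [3.141, -0.001, 0.081]
ft_force: [0.2, 0.1, -0.2]
width: -0.0001
finger_force: 0.0
t 2.15 jig [   1.4 -156.9   18.8] rpy [ 3.141e+00 -1.000e-03  8.100e-02] F [ 0.2  0.1 -0.2] w -0.00012996112677681853
(0, -105, 17) [ -1.3 -51.9   1.8]
```

```bash
python3 -m pendant '[[0,0,0,-1,-6,1,0],[0,0,0,-1,-12,1,0],[0,0,0,-1,-18,1,0],[0,0,0,-1,-24,1,0],[0,0,0,-1,-30,1,0],[0,0,0,-1,-36,1,0],[0,0,0,-1,-42,1,0],[0,0,0,-1,-48,1,0]]'
python3 -c "
from h import *
show((0,-92,17))
p=bp('top',(0,0),0)
import cv2
im=arm.get_image('top');a=cv2.resize(im[150:230,285:395],None,fx=6,fy=6,interpolation=cv2.INTER_CUBIC);cv2.imwrite('pics/t2.png',a)"
```

```text
time: 2.82
tool_pos: [0.5768, -0.1564, 0.0168]
orientation: [3.142, 0.0, 0.08]
ft_force: [0.9, 0.5, -0.6]
width: 0.0004
finger_force: 0.0
t 2.8167 jig [  -0.2 -109.2   16.8] rpy [3.142 0.    0.08 ] F [ 0.9  0.5 -0.6] w 0.00041167782646051113
(0, -92, 17) [  0.2 -17.2  -0.2]
```

View pics/t2.png

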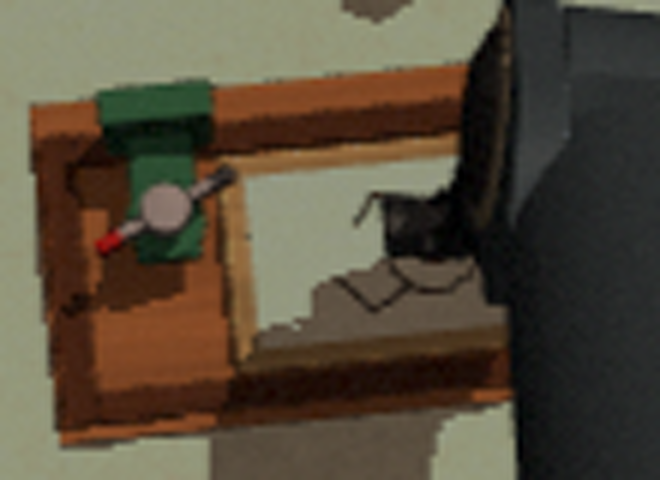

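```bash
python3 -c "
from h import *
for p in [(237,165),(228,165),(250,362),(235,362)]: print(p,wj(bp('top',(285+(p[0]+.5)/6-.5,150+(p[1]+.5)/6-.5),.026)))
show()
c=arm.camera_info('top');r=R.from_euler('xyz',c['rotation']).as_matrix()
for q in[(0,-109,17),(0,-109,60),(0,-109,90),(0,-146,26),(0,-100,26)]:
  v=c['mtx']@(r.T@(jw(*q)-c['xyz']));v=v[:2]/v[2];print(q,(v-[285,150])*6)
"
```

```text
(237, 165) [45.78889879  5.84880079 26.        ]
(228, 165) [46.18898097  9.99213413 26.        ]
(250, 362) [-45.65627347   8.69516248  26.        ]
(235, 362) [-45.001428    15.55845125  26.        ]
t 2.8667 jig [-1.000e-01 -1.074e+02  1.680e+01] rpy [-3.14   0.     0.082] F [ 0.7  1.4 -0.8] w -9.013965548787834e-05
(0, -109, 17) [489.82639206 239.01860233]
(0, -109, 60) [501.46134597 228.32531668]
(0, -109, 90) [510.14204734 220.34718286]
(0, -146, 26) [572.19544139 229.20822298]
(0, -100, 26) [472.73136699 238.70663432]
```

```bash
python3 -c "
from h import *
import cv2
show()
a=arm.get_image('scene');cv2.imwrite('pics/s2.png',cv2.resize(a[140:300,220:400],None,fx=4,fy=3.75,interpolation=cv2.INTER_CUBIC))
c=arm.camera_info('scene');r=R.from_euler('xyz',c['rotation']).as_matrix()
for q in[(0,-107,17),(0,-146,26),(0,-96,26),(0,14,26),(0,64,26)]:
  v=c['mtx']@(r.T@(jw(*q)-c['xyz']));v=v[:2]/v[2];print(q,(v-[220,140])*[4,3.75])
"
```

```text
t 2.8667 jig [-1.000e-01 -1.074e+02  1.680e+01] rpy [-3.14   0.     0.082] F [ 0.7  1.4 -0.8] w -9.013965548787834e-05
(0, -107, 17) [233.56096144 187.34994277]
(0, -146, 26) [194.70780129 146.63959335]
(0, -96, 26) [243.21246472 187.92110855]
(0, 14, 26) [358.40292956 285.95780419]
(0, 64, 26) [415.02916235 334.15145248]
```

View pics/s2.png

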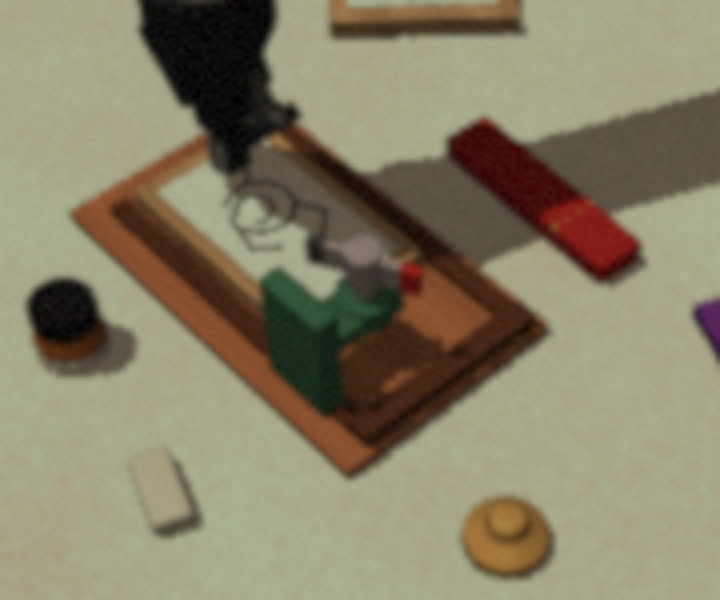

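```bash
python3 -c "
from h import *
c=arm.camera_info('scene');r=R.from_euler('xyz',c['rotation']).as_matrix()
for q in[(-50,14,26),(-50,62,26),(50,-146,26),(50,-98,26),(85,-170,12),(-75,100,12),(18,40,115),(0,-107,26),(0,-107,50),(0,-107,100),(0,-75,60),(0,-75,90)]:
  v=c['mtx']@(r.T@(jw(*q)-c['xyz']));v=v[:2]/v[2];print(q,((v-[220,140])*[4,3.75]).round())
"
```

```text
(-50, 14, 26) [420. 244.]
(-50, 62, 26) [475. 289.]
(50, -146, 26) [131. 184.]
(50, -98, 26) [177. 225.]
(85, -170, 12) [ 67. 204.]
(-75, 100, 12) [549. 316.]
(18, 40, 115) [361. 237.]
(0, -107, 26) [232. 179.]
(0, -107, 50) [229. 155.]
(0, -107, 100) [222. 102.]
(0, -75, 60) [260. 172.]
(0, -75, 90) [257. 141.]
```

The panel hasn't moved: its inner corner is still at about (418,262). The fingertip passed above it, so the closed tip must sit higher than the TCP reading suggests. I'll back off and touch the table beyond the board to measure the offset.

```bash
python3 -m pendant '[[0,0,0,0,0,-15,0],[0,0,0,0,30,-15,0],[0,0,0,0,60,-15,0],[0,0,0,0,90,-15,0],[0,0,0,0,95,-10,0],[0,0,0,0,95,0,0],[0,0,0,0,95,4,0],[0,0,0,0,95,4,0]]'
python3 -m pendant '[[0,0,0,0,0,1,0],[0,0,0,0,0,2,0],[0,0,0,0,0,3,0],[0,0,0,0,0,4,0],[0,0,0,0,0,5,0],[0,0,0,0,0,6,0],[0,0,0,0,0,6,0],[0,0,0,0,0,6,0]]'
python3 -c "
from h import *
import cv2
show();cv2.imwrite('pics/w2.png',arm.get_image('wrist'))"
```

```text
time: 3.58
tool_pos: [0.5833, -0.2492, 0.0109]
orientation: [-3.139, 0.003, 0.082]
ft_force: [-0.7, 0.7, -0.2]
width: 0.0002
finger_force: 0.0
time: 4.25
tool_pos: [0.5844, -0.2517, 0.0068]
orientation: [3.142, -0.0, 0.08]
ft_force: [1.5, -0.7, 0.2]
width: 0.0001
finger_force: 0.0
t 4.25 jig [-2.000e-01 -2.048e+02  6.800e+00] rpy [ 3.142 -0.     0.08 ] F [ 1.5 -0.7  0.2] w 7.457420347253892e-05
```

View pics/w2.png

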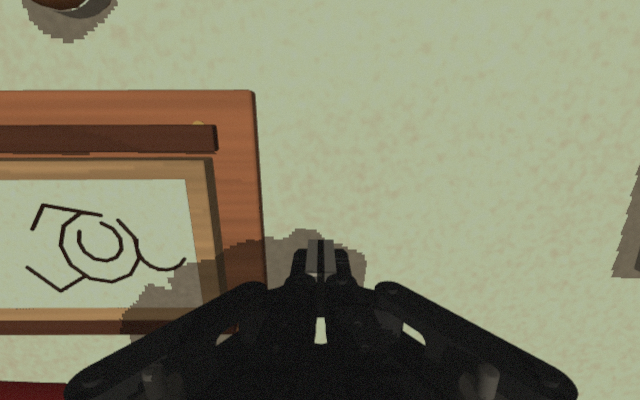

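```bash
python3 -m pendant '[[0,0,0,0,0,1,0],[0,0,0,0,0,2,0],[0,0,0,0,0,3,0],[0,0,0,0,0,4,0],[0,0,0,0,0,5,0],[0,0,0,0,0,6,0],[0,0,0,0,0,7,0],[0,0,0,0,0,7,0]]'
python3 -m pendant '[[0,0,0,0,0,0.5,0],[0,0,0,0,0,1,0],[0,0,0,0,0,1.5,0],[0,0,0,0,0,2,0],[0,0,0,0,0,2.5,0],[0,0,0,0,0,3,0],[0,0,0,0,0,3,0],[0,0,0,0,0,3,0]]'
```

```text
time: 4.97
tool_pos: [0.5843, -0.2516, -0.0004]
orientation: [-3.141, 0.0, 0.08]
ft_force: [-0.7, 0.1, -0.2]
width: 0.0
finger_force: 0.0
time: 5.63
tool_pos: [0.5845, -0.2517, -0.0031]
orientation: [3.142, -0.0, 0.08]
ft_force: [-0.0, -0.5, -0.5]
width: 0.0001
finger_force: 0.0
```

```bash
python3 -m pendant '[[0,0,0,0,0,1,0],[0,0,0,0,0,2,0],[0,0,0,0,0,3,0],[0,0,0,0,0,4,0],[0,0,0,0,0,5,0],[0,0,0,0,0,5,0],[0,0,0,0,0,5,0],[0,0,0,0,0,5,0]]'
python3 -m pendant '[[0,0,0,0,0,0.5,0],[0,0,0,0,0,1,0],[0,0,0,0,0,1.5,0],[0,0,0,0,0,2,0],[0,0,0,0,0,2.5,0],[0,0,0,0,0,3,0],[0,0,0,0,0,3,0],[0,0,0,0,0,3,0]]'
python3 -m pendant '[[0,0,0,0,0,0.5,0],[0,0,0,0,0,1,0],[0,0,0,0,0,1.5,0],[0,0,0,0,0,2,0],[0,0,0,0,0,2.5,0],[0,0,0,0,0,3,0],[0,0,0,0,0,3,0],[0,0,0,0,0,3,0]]'
```

```text
time: 6.3
tool_pos: [0.5845, -0.2516, -0.0081]
orientation: [3.142, -0.0, 0.08]
ft_force: [-0.1, 0.6, -0.7]
width: -0.0003
finger_force: 0.0
time: 6.97
tool_pos: [0.5845, -0.2516, -0.0112]
orientation: [-3.142, 0.0, 0.08]
ft_force: [0.8, 0.1, -0.5]
width: -0.0001
finger_force: 0.0
time: 7.63
tool_pos: [0.5844, -0.2516, -0.0142]
orientation: [3.142, 0.0, 0.08]
ft_force: [0.1, -0.7, -0.1]
width: 0.0001
finger_force: 0.0
```

```bash
python3 -m pendant '[[0,0,0,0,0,0.5,0],[0,0,0,0,0,1,0],[0,0,0,0,0,1.5,0],[0,0,0,0,0,2,0],[0,0,0,0,0,2.5,0],[0,0,0,0,0,3,0],[0,0,0,0,0,3,0],[0,0,0,0,0,3,0]]'
python3 -m pendant '[[0,0,0,0,0,0.5,0],[0,0,0,0,0,1,0],[0,0,0,0,0,1.5,0],[0,0,0,0,0,2,0],[0,0,0,0,0,2.5,0],[0,0,0,0,0,3,0],[0,0,0,0,0,3,0],[0,0,0,0,0,3,0]]'
python3 -m pendant '[[0,0,0,0,0,0.5,0],[0,0,0,0,0,1,0],[0,0,0,0,0,1.5,0],[0,0,0,0,0,2,0],[0,0,0,0,0,2.5,0],[0,0,0,0,0,3,0],[0,0,0,0,0,3,0],[0,0,0,0,0,3,0]]'
```

```text
time: 8.3
tool_pos: [0.5844, -0.2516, -0.0172]
orientation: [3.142, 0.0, 0.08]
ft_force: [0.1, 0.3, 0.4]
width: 0.0003
finger_force: 0.0
time: 8.97
tool_pos: [0.5844, -0.2517, -0.0202]
orientation: [3.142, -0.0, 0.08]
ft_force: [0.1, 1.2, -0.9]
width: -0.0001
finger_force: 0.0
time: 9.63
tool_pos: [0.5844, -0.2516, -0.0232]
orientation: [3.142, 0.0, 0.08]
ft_force: [-0.3, 0.3, -0.1]
width: -0.0
finger_force: 0.0
```

```bash
for i in 1; do python3 -m pendant '[[0,0,0,0,0,0.5,0],[0,0,0,0,0,1,0],[0,0,0,0,0,1.5,0],[0,0,0,0,0,2,0],[0,0,0,0,0,2.5,0],[0,0,0,0,0,3,0],[0,0,0,0,0,3,0],[0,0,0,0,0,3,0]]'; done
python3 -c "
from h import *
import cv2
show()
a=arm.get_image('scene');cv2.imwrite('pics/s3.png',cv2.resize(a[110:230,220:340],None,fx=5,fy=5,interpolation=cv2.INTER_CUBIC))
c=arm.camera_info('scene');r=R.from_euler('xyz',c['rotation']).as_matrix()
for z in (-26,0,10,20,30):
  v=c['mtx']@(r.T@(jw(0,-205,z)-c['xyz']));v=v[:2]/v[2];print(z,((v-[220,110])*5).round())
"
```

```text
time: 10.3
tool_pos: [0.5845, -0.2517, -0.0252]
orientation: [3.141, 0.0, 0.08]
ft_force: [-2.3, 0.8, 6.8]
width: -0.0002
finger_force: 3.4
t 10.3 jig [-2.000e-01 -2.048e+02 -2.520e+01] rpy [3.141 0.    0.08 ] F [-2.3  0.8  6.8] w -0.00018813972371897397
-26 [188. 350.]
0 [182. 317.]
10 [179. 305.]
20 [177. 292.]
30 [174. 278.]
```

View pics/s3.png

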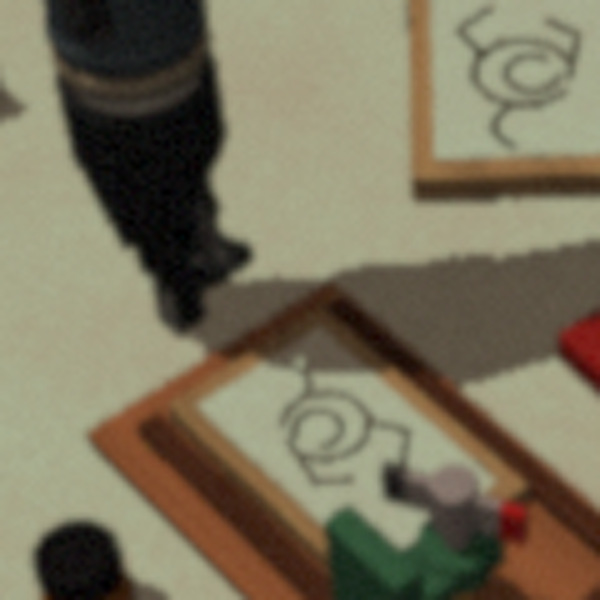

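The finger touched the table at a reading of −25 mm (6.8 N), so the real tip sits 25.5 mm above the reported TCP. I'll lift 16 mm and push.

```bash
python3 -m pendant '[[0,0,0,0,0,-10,0],[0,0,0,0,0,-17,0],[0,0,0,0,-15,-17,0],[0,0,0,0,-30,-17,0],[0,0,0,0,-42,-17,0],[0,0,0,0,-48,-17,0],[0,0,0,0,-54,-17,0],[0,0,0,0,-60,-17,0]]'
python3 -m pendant '[[0,0,0,0,-5,0,0],[0,0,0,0,-10,0,0],[0,0,0,0,-15,0,0],[0,0,0,0,-20,0,0],[0,0,0,0,-25,0,0],[0,0,0,0,-30,0,0],[0,0,0,0,-35,0,0],[0,0,0,0,-38,0,0]]'
python3 -c "
from h import *
show()"
```

```text
time: 11.02
tool_pos: [0.5795, -0.1915, -0.0093]
orientation: [3.141, 0.0, 0.08]
ft_force: [-0.5, -1.9, -0.2]
width: 0.0002
finger_force: 0.7
time: 11.68
tool_pos: [0.5766, -0.153, -0.0092]
orientation: [-3.141, 0.0, 0.08]
ft_force: [0.2, -1.5, -1.4]
width: -0.0003
finger_force: 0.5
t 11.6833 jig [  -0.2 -105.8   -9.2] rpy [-3.141  0.     0.08 ] F [ 0.2 -1.5 -1.4] w -0.0002582228031236225
```

```bash
python3 -m pendant '[[0,0,0,0,-2,0,0],[0,0,0,0,-4,0,0],[0,0,0,0,-6,0,0],[0,0,0,0,-7.5,0,0],[0,0,0,0,-9,0,0],[0,0,0,0,-10,0,0],[0,0,0,0,-11,0,0],[0,0,0,0,-12,0,0]]'
python3 -c "
from h import *
show()"
```

```text
time: 12.35
tool_pos: [0.5757, -0.142, -0.0091]
orientation: [3.141, -0.0, 0.08]
ft_force: [-0.1, -2.0, -0.2]
width: -0.0001
finger_force: 0.6
t 12.35 jig [ -0.2 -94.8  -9.1] rpy [ 3.141 -0.     0.08 ] F [-0.1 -2.  -0.2] w -0.00013791699496302167
```

```bash
python3 -m pendant '[[0,0,0,0,-0.7,0,0],[0,0,0,0,-1.4,0,0],[0,0,0,0,-2.1,0,0],[0,0,0,0,-2.8,0,0],[0,0,0,0,-3.5,0,0],[0,0,0,0,-4,0,0],[0,0,0,0,-4,0,0],[0,0,0,0,-4,0,0]]'
python3 -c "
from h import *
show()"
```

```text
time: 13.02
tool_pos: [0.5755, -0.1382, -0.0091]
orientation: [3.141, -0.0, 0.08]
ft_force: [1.3, -1.3, -0.7]
width: -0.0001
finger_force: 0.8
t 13.0167 jig [ -0.1 -91.   -9.1] rpy [ 3.141 -0.     0.08 ] F [ 1.3 -1.3 -0.7] w -0.00013919760529627415
```

```bash
python3 -m pendant '[[0,0,0,0,-0.5,0,0],[0,0,0,0,-1,0,0],[0,0,0,0,-1.5,0,0],[0,0,0,0,-2,0,0],[0,0,0,0,-2.5,0,0],[0,0,0,0,-3,0,0],[0,0,0,0,-3,0,0],[0,0,0,0,-3,0,0]]'
python3 -c "
from h import *
show()"
```

```text
time: 13.68
tool_pos: [0.5762, -0.1377, -0.0087]
orientation: [3.138, -0.002, 0.078]
ft_force: [1.8, -7.9, -0.5]
width: -0.0004
finger_force: 3.1
t 13.6833 jig [  0.6 -90.5  -8.7] rpy [ 3.138e+00 -2.000e-03  7.800e-02] F [ 1.8 -7.9 -0.5] w -0.00039085398120023215
```

It's seated: 7.9 N of reaction at jig y −90.5. I'll retreat, rise, and go above the start of the first stroke.

```bash
python3 -m pendant '[[0,0,0,0,12,0,0],[0,0,0,0,14,-38,0],[0,0,0,0,14,-76,0],[0,0,0,0,10,-114,0],[0,0,0,18,-28,-114,0],[0,0,0,36,-62,-114,0],[0,0,0,51,-88,-114,0],[0,0,0,51,-88,-114,0]]'
python3 - <<'E'
from h import *
import cv2
show((52,2,67.5))
s=arm.observe();im=arm.get_image("wrist");cv2.imwrite("pics/w3.png",im)
c=arm.camera_info("wrist");T=c["T_tool_cam"];r=R.from_euler('xyz',s['orientation']).as_matrix()
def prj(p):
    q=T[:3,:3].T@(r.T@(p-s['tool_pos'])-T[:3,3]); q=c['mtx']@q; return (q[:2]/q[2]).round(0)
for n,p in dict(axis=(18,40,117),red=(6,68,102),dark=(31.3,8.7,102),brA=(56,15,108),brB=(56,65,108),inner=(0,80,26)).items():print(n,prj(jw(*p)))
E
```

```text
time: 14.35
tool_pos: [0.621, -0.0329, 0.1054]
orientation: [-3.135, -0.003, 0.091]
ft_force: [-0.1, 1.1, 0.7]
width: 0.0003
finger_force: 0.0
t 14.35 jig [ 53.5  10.4 105.4] rpy [-3.135e+00 -3.000e-03  9.100e-02] F [-0.1  1.1  0.7] w 0.0002926614037986143
(52, 2, 67.5) [-1.7  8.6 37.9]
axis [274. 292.]
red [238. 294.]
dark [323. 262.]
brA [314. 231.]
brB [234. 230.]
inner [248. 251.]
```

View pics/w3.png

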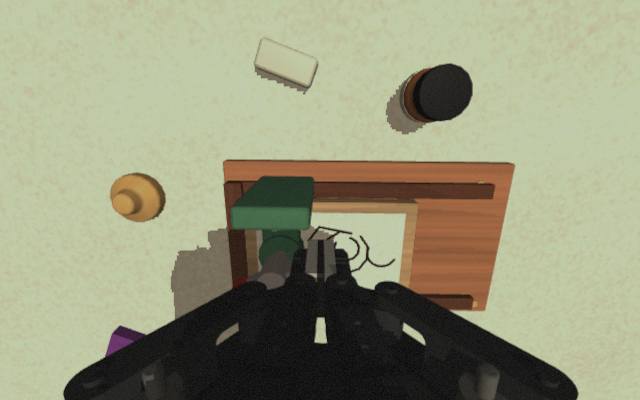

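The bracket's near top edge runs (234,226)–(312,226), as predicted. The panel looks seated at the stop. I'll let the arm settle before descending.

```bash
python3 -m pendant '[[0,0,0,0,0,0,0],[0,0,0,0,0,0,0],[0,0,0,0,0,0,0],[0,0,0,0,0,0,0],[0,0,0,0,0,0,0],[0,0,0,0,0,0,0],[0,0,0,0,0,0,0],[0,0,0,0,0,0,0]]'
python3 -c "
from h import *
show((52,2,67.5))"
```

```text
time: 15.07
tool_pos: [0.6189, -0.0434, 0.1049]
orientation: [3.142, -0.0, 0.08]
ft_force: [-0.1, -0.2, 0.0]
width: 0.0
finger_force: 0.0
t 15.0667 jig [5.070e+01 1.000e-01 1.049e+02] rpy [ 3.142 -0.     0.08 ] F [-0.1 -0.2  0. ] w 2.2326654733033563e-05
(52, 2, 67.5) [ 1.3 -1.9 37.4]
```

```bash
python3 -m pendant '[[0,0,0,1,-1,15,0],[0,0,0,1,-1,30,0],[0,0,0,1,-1,37,0],[0,0,0,1,-1,37,0],[0,0,0,-3,-1,37,0],[0,0,0,-7,-1,37,0],[0,0,0,-11,-1,37,0],[0,0,0,-14,-1,37,0]]'
python3 - <<'E'
from h import *
show()
E
```

```text
time: 15.73
tool_pos: [0.6057, -0.0441, 0.0689]
orientation: [3.14, -0.003, 0.079]
ft_force: [2.0, -1.9, -0.7]
width: 0.0002
finger_force: 0.9
t 15.7333 jig [37.4  0.4 68.9] rpy [ 3.14e+00 -3.00e-03  7.90e-02] F [ 2.  -1.9 -0.7] w 0.00017157912357075285
```

```bash
python3 -m pendant '[[0,0,0,-5,-1,0,0],[0,0,0,-11,-2,0,0],[0,0,0,-17,-3,0,0],[0,0,0,-23,-5,0,0],[0,0,0,-28,-7,0,0],[0,0,0,-33,-10,0,0],[0,0,0,-37,-13,0,0],[0,0,0,-41,-17,0,0]]'
python3 - <<'E'
from h import *
show()
E
python3 -m pendant '[[0,0,0,-3,-4,0,0],[0,0,0,-6,-8,0,0],[0,0,0,-8,-13,0,0],[0,0,0,-9,-17,0,0],[0,0,0,-10,-22,0,0],[0,0,0,-10,-26,0,0],[0,0,0,-9,-30,0,0],[0,0,0,-8,-34,0,0]]'
python3 - <<'E'
from h import *
show()
import cv2
im=arm.get_image("top");cv2.imwrite("pics/t4.png",im)
h=cv2.cvtColor(im,cv2.COLOR_BGR2HSV);m=((h[...,0]<6)|(h[...,0]>174))&(h[...,1]>170)&(h[...,2]>90)
m[:150]=0;m[235:]=0;m[:,:285]=0;m[:,395:]=0
ys,xs=np.nonzero(m);print(len(xs));
if len(xs): print((wj(bp("top",(xs.mean(),ys.mean()),.1))-[18,40,0]).round(1))
E
```

```text
time: 16.4
tool_pos: [0.5622, -0.029, 0.0678]
orientation: [-3.141, -0.0, 0.08]
ft_force: [1.1, -0.8, -0.4]
width: -0.0001
finger_force: 0.6
t 16.4 jig [-4.7 18.9 67.8] rpy [-3.141 -0.     0.08 ] F [ 1.1 -0.8 -0.4] w -8.121043285063576e-05
time: 17.07
tool_pos: [0.5516, 0.0041, 0.0677]
orientation: [-3.142, 0.001, 0.08]
ft_force: [-0.2, 0.2, -0.4]
width: 0.0002
finger_force: 0.6
t 17.0667 jig [-12.7  52.7  67.7] rpy [-3.142e+00  1.000e-03  8.000e-02] F [-0.2  0.2 -0.4] w 0.00015833436922155195
0
```

```bash
python3 -m pendant '[[0,0,0,3,-4,0,0],[0,0,0,6,-8,0,0],[0,0,0,10,-12,0,0],[0,0,0,14,-15,0,0],[0,0,0,18,-18,0,0],[0,0,0,23,-20,0,0],[0,0,0,23,-20,0,0],[0,0,0,17,-20,0,0]]'
python3 - <<'E'
from h import *
show()
E
python3 -m pendant '[[0,0,0,-3,0,-10,0],[0,0,0,-3,0,-40,0],[0,0,0,-3,30,-40,0],[0,0,0,-3,60,-40,0],[0,0,0,-3,90,-40,0],[0,0,0,-3,110,-40,0],[0,0,0,-3,110,-40,0],[0,0,0,-3,110,-40,0]]'
python3 - <<'E'
from h import *
show()
import cv2
im=arm.get_image("scene");cv2.imwrite("pics/s4.png",im)
im=arm.get_image("top");cv2.imwrite("pics/t5.png",im)
h=cv2.cvtColor(im,cv2.COLOR_BGR2HSV);m=((h[...,0]<6)|(h[...,0]>174))&(h[...,1]>170)&(h[...,2]>90)
m[:150]=0;m[235:]=0;m[:,:285]=0;m[:,395:]=0
ys,xs=np.nonzero(m);print(len(xs));
if len(xs): print((wj(bp("top",(xs.mean(),ys.mean()),.1))-[18,40,0]).round(1))
im=cv2.imread("pics/top0.png");h=cv2.cvtColor(im,cv2.COLOR_BGR2HSV);print(h[184:195,300:308].tolist()[0:11:2])
E
```

```text
time: 17.78
tool_pos: [0.569, 0.0257, 0.068]
orientation: [-3.141, -0.003, 0.08]
ft_force: [-0.7, 1.2, 0.7]
width: -0.0002
finger_force: 0.0
t 17.7833 jig [ 6.4 72.9 68. ] rpy [-3.141e+00 -3.000e-03  8.000e-02] F [-0.7  1.2  0.7] w -0.0002103632976442845
time: 18.45
tool_pos: [0.5731, -0.0866, 0.1088]
orientation: [3.141, -0.001, 0.076]
ft_force: [0.8, 0.8, 0.3]
width: -0.0002
finger_force: 0.0
t 18.45 jig [  1.6 -39.4 108.8] rpy [ 3.141e+00 -1.000e-03  7.600e-02] F [0.8 0.8 0.3] w -0.00018310216157984874
0
[[[10, 186, 59], [12, 191, 60], [10, 179, 60], [12, 199, 59], [12, 209, 55], [12, 174, 57], [26, 112, 50], [62, 100, 66]], [[11, 190, 118], [11, 180, 119], [12, 194, 108], [10, 191, 60], [10, 186, 59], [14, 172, 55], [38, 83, 46], [24, 49, 52]], [[12, 191, 116], [11, 183, 117], [11, 183, 107], [4, 224, 65], [2, 152, 109], [9, 59, 113], [8, 56, 113], [8, 53, 96]], [[9, 193, 120], [1, 228, 130], [1, 228, 130], [2, 235, 126], [1, 232, 110], [6, 195, 38], [14, 155, 41], [23, 102, 30]], [[11, 185, 98], [8, 216, 65], [1, 240, 35], [8, 212, 47], [9, 196, 52], [12, 205, 51], [12, 194, 54], [12, 165, 48]], [[11, 188, 102], [12, 192, 93], [10, 197, 53], [12, 184, 54], [10, 192, 53], [10, 183, 53], [10, 179, 54], [12, 173, 53]]]
```

```bash
cat >> h.py <<'E'
import cv2
def red(cam,im,z=.1):
    h=cv2.cvtColor(im,cv2.COLOR_BGR2HSV);m=((h[...,0]<5)|(h[...,0]>174))&(h[...,1]>200)&(h[...,2]>30)
    n,l,st,ce=cv2.connectedComponentsWithStats(m.astype(np.uint8))
    for i in range(1,n):
        if st[i,4]>=4:
            q=wj(bp(cam,ce[i],z))-[18,40,0]
            if np.hypot(*q[:2])<60: print(cam,st[i,4],ce[i].round(1),q.round(1),"ang",np.degrees(np.arctan2(q[1],q[0])).round())
E
python3 -c "
from h import *
for c,f in(('scene','s4'),('top','t5'),('scene','scene0'),('top','top0')): print(f);red(c,cv2.imread(f'pics/{f}.png'))
im=cv2.imread('pics/t5.png');g=im[150:230,285:395].mean(2);print((g<45).mean())
"
```

```text
s4
t5
scene0
scene 21 [322.6 213.7] [ -8.5  30.1 100. ] ang 106.0
top0
top 11 [302.5 190.1] [-11.1  26.7 100. ] ang 113.0
0.2918181818181818
```

```bash
python3 -m pendant '[[0,0,0,12,-15,0,0],[0,0,0,25,-32,0,0],[0,0,0,36,-48,0,0],[0,0,0,36,-48,0,0],[0,0,0,36,-48,0,0],[0,0,0,36,-48,0,0],[0,0,0,36,-48,0,0],[0,0,0,36,-48,0,0]]'
python3 - <<'E'
from h import *
show((38,10,66.5))
red("scene",arm.get_image("scene"))
E
```

```text
time: 19.22
tool_pos: [0.6047, -0.0353, 0.1079]
orientation: [3.141, 0.0, 0.079]
ft_force: [0.8, 0.0, 1.1]
width: -0.0
finger_force: 0.0
t 19.2167 jig [ 37.2   9.3 107.9] rpy [3.141 0.    0.079] F [0.8 0.  1.1] w -4.2273794927609794e-05
(38, 10, 66.5) [ 0.9 -0.7 41.4]
```

Now I'll descend carefully and check for unexpected force.

```bash
python3 -m pendant '[[0,0,0,1,-1,12,0],[0,0,0,1,-1,20,0],[0,0,0,1,-1,28,0],[0,0,0,1,-1,36,0],[0,0,0,1,-1,41,0],[0,0,0,1,-1,41,0],[0,0,0,1,-1,41,0],[0,0,0,1,-1,41,0]]'
python3 -c "
from h import *
show()"
```

```text
time: 19.93
tool_pos: [0.6065, -0.0332, 0.067]
orientation: [3.142, -0.001, 0.08]
ft_force: [-0.4, 0.1, 0.7]
width: -0.0001
finger_force: 0.0
t 19.9333 jig [39.  11.2 67. ] rpy [ 3.142e+00 -1.000e-03  8.000e-02] F [-0.4  0.1  0.7] w -8.275963741991412e-05
```

```bash
python3 -m pendant '[[0,0,0,-7,2,0,0],[0,0,0,-15,3,0,0],[0,0,0,-23,4,0,0],[0,0,0,-30,2,0,0],[0,0,0,-37,-1,0,0],[0,0,0,-42,-6,0,0],[0,0,0,-46,-11,0,0],[0,0,0,-49,-17,0,0]]'
python3 -m pendant '[[0,0,0,-3,-6,0,0],[0,0,0,-4,-13,0,0],[0,0,0,-3,-19,0,0],[0,0,0,-1,-24,0,0],[0,0,0,1,-28,0,0],[0,0,0,3,-31,0,0],[0,0,0,4,-33,0,0],[0,0,0,5,-35,0,0]]'
python3 -c "
from h import *
show();s=arm.observe();red('top',arm.get_image('top'),.095);red('scene',arm.get_image('scene'),.095)"
```

```text
time: 20.6
tool_pos: [0.5552, -0.02, 0.067]
orientation: [3.141, 0.0, 0.08]
ft_force: [1.4, -1.2, 0.3]
width: -0.0
finger_force: 0.8
time: 21.27
tool_pos: [0.558, 0.0152, 0.0666]
orientation: [3.141, 0.001, 0.08]
ft_force: [-1.4, -1.2, -1.0]
width: 0.0002
finger_force: 0.6
t 21.2667 jig [-5.4 63.3 66.6] rpy [3.141e+00 1.000e-03 8.000e-02] F [-1.4 -1.2 -1. ] w 0.000244733958746009
scene 11 [321.5 215.7] [-5.7 29.9 95. ] ang 101.0
```

```bash
python3 -m pendant '[[0,0,0,1,-1,0,0],[0,0,0,2,-2,0,0],[0,0,0,3,-3,0,0],[0,0,0,4,-3,0,0],[0,0,0,5,-3,0,0],[0,0,0,6,-3,0,0],[0,0,0,6,-3,0,0],[0,0,0,6,-3,0,0]]'
python3 -c "
from h import *
show();red('scene',arm.get_image('scene'),.095)"
```

```text
time: 22.03
tool_pos: [0.5639, 0.019, 0.0669]
orientation: [-3.141, -0.0, 0.08]
ft_force: [-1.9, 0.6, -0.2]
width: 0.0
finger_force: 0.5
t 22.0333 jig [ 0.7 66.6 66.9] rpy [-3.141 -0.     0.08 ] F [-1.9  0.6 -0.2] w 7.151397597358618e-06
scene 15 [319.8 217.8] [ 0.8 31.5 95. ] ang 88.0
```

```bash
python3 -m pendant '[[0,0,0,0.5,0,0,0],[0,0,0,1,0,0,0],[0,0,0,1.5,0,0,0],[0,0,0,2,0,0,0],[0,0,0,2.5,0,0,0],[0,0,0,3,0,0,0],[0,0,0,3,0,0,0],[0,0,0,3,0,0,0]]'
python3 -c "
from h import *
show();red('scene',arm.get_image('scene'),.095)"
```

```text
time: 22.75
tool_pos: [0.5669, 0.0189, 0.0668]
orientation: [3.142, -0.0, 0.08]
ft_force: [-2.0, 0.0, 0.9]
width: 0.0
finger_force: 0.7
t 22.75 jig [ 3.7 66.3 66.8] rpy [ 3.142 -0.     0.08 ] F [-2.   0.   0.9] w 4.4267353804771045e-05
scene 15 [319.1 218.4] [ 3.  31.8 95. ] ang 85.0
```

```bash
python3 -m pendant '[[0,0,0,0.5,0,0,0],[0,0,0,1,0,0,0],[0,0,0,1.5,0,0,0],[0,0,0,2,0,0,0],[0,0,0,2,0,0,0],[0,0,0,2,0,0,0],[0,0,0,2,0,0,0],[0,0,0,2,0,0,0]]'
python3 -c "
from h import *
show();red('scene',arm.get_image('scene'),.095)"
```

```text
time: 23.47
tool_pos: [0.5688, 0.019, 0.0668]
orientation: [3.142, 0.0, 0.08]
ft_force: [-1.3, 1.9, -0.4]
width: 0.0003
finger_force: 1.0
t 23.4667 jig [ 5.6 66.2 66.8] rpy [3.142 0.    0.08 ] F [-1.3  1.9 -0.4] w 0.00026342302217949797
scene 14 [318.8 218.9] [ 4.5 32.3 95. ] ang 82.0
```

```bash
python3 -m pendant '[[0,0,0,0.4,0,0,0],[0,0,0,0.8,0,0,0],[0,0,0,1.2,0,0,0],[0,0,0,1.6,0,0,0],[0,0,0,2,0,0,0],[0,0,0,2,0,0,0],[0,0,0,2,0,0,0],[0,0,0,2,0,0,0]]'
python3 -c "
from h import *
show();red('scene',arm.get_image('scene'),.095)"
```

```text
time: 24.18
tool_pos: [0.5696, 0.0191, 0.0668]
orientation: [3.142, 0.003, 0.08]
ft_force: [-5.4, 1.5, 3.3]
width: 0.0003
finger_force: 2.9
t 24.1833 jig [ 6.4 66.3 66.8] rpy [3.142e+00 3.000e-03 8.000e-02] F [-5.4  1.5  3.3] w 0.00027091135362015663
scene 12 [318.5 218.8] [ 4.6 31.6 95. ] ang 82.0
```

It's against the hard stop: the force rose to 5.4 N and the tip stalled. I'll add one small firm nudge, then withdraw.

```bash
python3 -m pendant '[[0,0,0,0.5,0,0,0],[0,0,0,1,0,0,0],[0,0,0,1,0,0,0],[0,0,0,1,0,0,0],[0,0,0,1,0,0,0],[0,0,0,1,0,0,0],[0,0,0,1,0,0,0],[0,0,0,1,0,0,0]]'
python3 -m pendant '[[0,0,0,-4,0,0,0],[0,0,0,-12,0,0,0],[0,0,0,-14,0,-20,0],[0,0,0,-14,0,-55,0],[0,0,0,-40,20,-80,0],[0,0,0,-70,40,-80,0],[0,0,0,-100,60,-80,0],[0,0,0,-130,80,-80,0]]'
python3 -m pendant '[[0,0,0,-10,30,0,0],[0,0,0,-20,60,0,0],[0,0,0,-20,90,0,0],[0,0,0,-20,120,0,0],[0,0,0,-20,120,0,0],[0,0,0,-20,120,0,0],[0,0,0,-20,120,0,0],[0,0,0,-20,120,0,0]]'
python3 - <<'E'
from h import *
show()
a=arm.get_image("top");red("top",a,.097)
b=arm.get_image("scene");red("scene",b,.097)
A=cv2.resize(a[120:260,230:410],(540,420),interpolation=cv2.INTER_CUBIC);cv2.imwrite("pics/end.png",cv2.resize(a[150:235,285:395],None,fx=7,fy=7,interpolation=cv2.INTER_CUBIC))
E
```

```text
time: 24.9
tool_pos: [0.5699, 0.0192, 0.0667]
orientation: [3.142, 0.004, 0.08]
ft_force: [-7.8, 1.8, 4.9]
width: -0.0
finger_force: 3.7
time: 25.57
tool_pos: [0.4485, -0.0725, 0.1477]
orientation: [3.14, -0.004, 0.08]
ft_force: [-0.2, -0.6, -0.0]
width: -0.0001
finger_force: 0.0
time: 26.23
tool_pos: [0.4385, -0.1911, 0.1469]
orientation: [3.142, -0.001, 0.082]
ft_force: [0.0, 0.2, 0.5]
width: -0.0001
finger_force: 0.0
t 26.2333 jig [-140.9 -132.9  146.9] rpy [ 3.142e+00 -1.000e-03  8.200e-02] F [0.  0.2 0.5] w -0.00012907900866480332
top 8 [300.9 185.9] [ 0.6 30.1 97. ] ang 89.0
scene 12 [318.5 219.5] [ 6.9 34.1 97. ] ang 79.0
```

View pics/end.png

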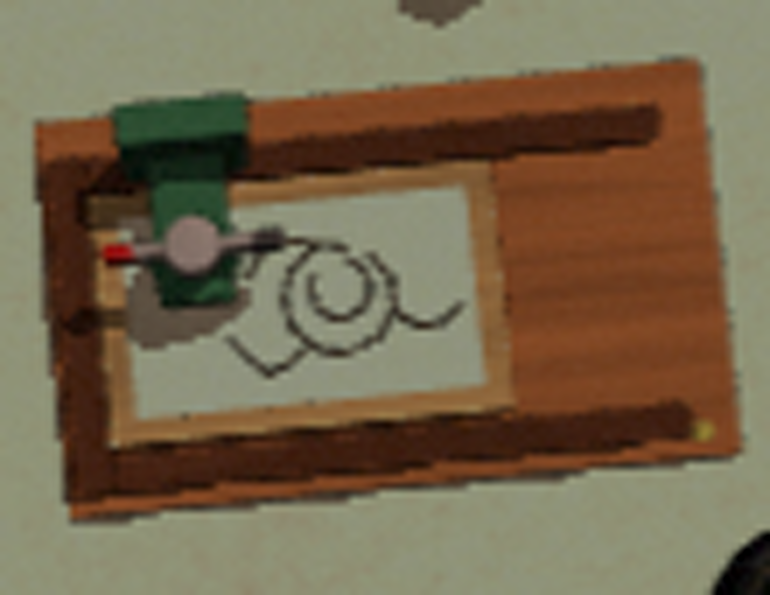

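The panel is against the end stop (inner edge at x≈100). The red wing at (117,253) points along jig +y (89°), so the screw is home. The robot is clear, so I'm handing in.

```bash
python3 -c "
from workcell import arm
print(arm.job_done())"
```

```text
the job is handed in; nothing more can be done
None
```

The panel is pushed fully against the end stop, the wing screw is turned to its hard stop, and the job was handed in at about 26 s with the arm clear; no verdict was returned.

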